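Hang a lead fork on the turning test-lead tree

TASK

Turn the three-armed test-lead tree until its free pin stands over the pointer on its foot. Then take the loose lead fork and push its bush down over that pin, through the drag of the pin's springs, until you feel it come home on the rubber-faced stop collar; press it home with about 15 N of push in all, never 20 N, and leave it there. Do not disturb the cutters, the pliers or the small screwdriver.

Things in the scene. Friction and masses are not known exactly. Their poses are not given: they have to be found in the camera images.
- tree_axis (a point): Top centre, on its upright axis, of the hub (36 mm across, top 125 mm above the desk) of a dark steel turning rack on a fixed round foot 136 mm across. Three level branches (12 mm wide, top face 110 mm above the desk) stand out 120 degrees apart, each with an upright pin 80 mm from the axis. Two pins already carry a lead fork, tines outward to 126 mm from the axis, tops 165 mm above the desk at most.
- tree (a joint): Turning angle of the rack (rad, counter-clockwise from above positive). At 0 or 2 pi the free pin is straight over the pointer; it starts at 1.25 to 5.03. It turns without end either way against a steady friction (about 3 N at a pin) and stays where it is left; it can be pushed round by its free pin.
- free_pin (a point): Tip of the free pin, 171.5 mm above the desk: 12 mm across, 61.5 mm long, the last 10 mm tapering to 5 mm. Two brass leaf springs stand 2 mm out of it, toward and away from the rack's axis, 10 to 41 mm below the tip, fullest at 25 mm. They drag on a bush with some 4 to 6 N once its lower edge is 20 mm or more below the tip, enough to hold it up anywhere.
- pin_root (a point): Foot of the free pin, on its axis, on the branch's top face. Above it, on the pin, is a stop collar 26 mm across with a rubber face that gives about 1 mm per 10 N. Its height is set differently each time and is NOT measured: the face lies 10 to 30 mm above this point (31.5 to 51.5 mm below the tip). The bush is home when it bears on the face: the push rises steeply above the drag.
- pointer (a point): Top of the small stud on the pointer, a flat tongue on the fixed foot on the robot's side, 80 mm from the rack's axis, 12 mm above the desk. The rack is turned right when the free pin stands straight above it, within about 15 mm seen from above; it must stay there.
- fork_center (a point): Centre of the bush of the loose aluminium lead fork (0.1 to 0.16 kg) standing on the desk right of the rack. The bush is an upright tube 32 mm across, 36 mm high, through bore 14 mm; the point is 18 mm up. Its x axis runs along the arm (12 mm wide, half-way up) to a two-tined fork, 26 mm wide, ending 46 mm out. Grip the bush along its y axis. On the pin, same way up, the arm may point any way.
- side_cutters_mid (a point): Middle of the red-handled side cutters lying flat (60x112x12 mm) , to be left in place.
- nose_pliers_mid (a point): Middle of the blue-handled long-nose pliers lying flat (60x127x12 mm) , to be left in place.
- driver_blue_mid (a point): Middle of the small blue-handled screwdriver lying flat (17x129x17 mm) , to be left in place.

How it is judged (in metres and radians):
On the way, in this order (a step that is already met when the one before it is completed fails the run):
1. the free pin stands over the pointer (horizontal distance between free_pin and pointer below 0.018 m), for 0.2 s.
2. the fork's bush is on the free pin and pressed home on the collar's rubber face with more than 5 N (horizontal distance between fork_center and free_pin below 0.004 m and contact force between lead_fork and collar_face above 5 N), for 0.1 s.
At the end, for the whole second after the job is handed in: The free pin stands over the pointer (within 22 mm from above; 18 mm before the fork is hung); the fork is at rest on it, upright (0.15 rad), centred (4 mm), bearing on the collar's rubber face (over 0.2 N) after being pressed on it with over 5 N beyond the drag (horizontal distance between free_pin and pointer below 0.022 m and horizontal distance between fork_center and free_pin below 0.004 m and angle between fork_center's own z axis and vertical below 0.15 rad and z of fork_center in the frame of collar_face below 0.0242 m and linear speed of lead_fork below 0.01 m/s); the robot touches nothing.
It fails at once if the fork is pressed on the collar's rubber face with more than 18 N (about 22 N of push in all) (contact force between lead_fork and collar_face above 18 N).
It fails at once if the pair of cutters is shifted by more than 25 mm (distance of side_cutters_mid from where it was at the start of the episode above 0.025 m).
It fails at once if the pair of pliers is shifted by more than 25 mm (distance of nose_pliers_mid from where it was at the start of the episode above 0.025 m).
It fails at once if the small screwdriver is shifted by more than 25 mm (distance of driver_blue_mid from where it was at the start of the episode above 0.025 m).
It also fails if it takes over 67 s, if anything falls off the work surface, if the arm or the gripper's body presses on something with over 40 N, if the wrist force passes 120 N, or if a joint passes its speed limit or range.

ROBOT

A 7-joint arm with a two-finger parallel gripper is mounted at the origin on a cart in front of the work surface, level with it; the furniture and walls round the work are solid. World frame = base frame: x ahead of the robot, y to its left, z up, the work surface at z = 0. Lengths are in m, angles in degrees, forces in N, time in s.
With the tool pointing down it reaches from about 0.425 to 0.875 m from the base axis. Payload 4.7 kg.
Tool frame: the origin (TCP) lies on the mounting face of the last link; the fingertips stand tcp_to_tips ahead of it and the grasp point (between the pads) lies 164 mm ahead of it (tcp_to_tips is the distance from the TCP to the fingertips, in m); z points along the fingers, y is the line along which they close (so a half turn about z gives the same grasp; the last joint's range is limited). The gripper opens to 87 mm and grips with 3 to 60 N. Pads are 19 mm wide; open, the fingers measure 117 mm over their backs; the gripper's body (75 mm by 190 mm) begins 51 mm behind the grasp point.
Start: joints at [64.578, 18.392, -4.016, 83.108, 1.295, 78.541, -3.26], TCP at [0.287, -0.583, 0.405] pointing down, gripper open.
Joint ranges: [-163.93, 163.93], [-17.29, 119.83], [-79.2, 71.16], [3.27, 140.29], [-89.18, 269.18], [5.43, 117.66], [-154.24, 154.24]. Speed limits (degrees/s): [147.25, 147.25, 180, 180, 180, 180, 180].

INTERFACE

Orientations are given as [roll, pitch, yaw] about the fixed x, y, z axes, in that order (R = Rz(yaw) Ry(pitch) Rx(roll)).
In Python, from cell import get_obs, read_camera, sign_off, tcp_to_tips gives the robot as it stands.
- The arm moves only by the tool drive_tool, never from a script. Its argument "rows" is one flat list of numbers, 7 for each row, row after row: the shift along the tool's x, y, z in m, then the turn, a rotation vector about the tool's x, y, z in rad, then the gripper command: -1 is shut, 1 is fully open, values between are in proportion. In form: [tx, ty, tz, rx, ry, rz, fingers, tx, ty, tz, rx, ry, rz, fingers, ...]. A call has 1 to 5 rows; each row shifts and turns the commanded pose from where the row before left it, along the tool's axes as they then stand; what a row does not reach is not made up. A row lasts 1/8 s, in which the tool goes at most 62.5 mm and 10.7 degrees, less where a joint would pass 70% of its speed; a pose out of reach is approached as far as the arm can. A call is refused whole if a number of a shift passes 0.0625 or a number of a turn 0.188, either way. A call with a gripper value outside its range is refused whole. The fingers move at their own pace and stop on an object; "grip_force" is the grip in N (left out, the last holds). Time passes only in rows, so rows that do not move let the fingers close. It gives the time, the measured TCP pose, the force, the opening and the grip force at its end, in the units of the state.
- get_obs(): the state, without advancing time (a new reading comes with each control period).
- read_camera(name): name is "side" or "top" or "wrist"; returns a dict with "color" (480x640x3 uint8, blue, green, red), "fov_y" (degrees; the focal length in pixels is half the picture's height over the tangent of half this angle, whatever the lens; pixels are square), "cx", "cy" (the principal point, pixels), "cam_to_world" (4x4, takes a point from camera to world coordinates); the wrist camera has in their place "mount" (4x4, takes a point from camera to tool coordinates, whose origin is the TCP and whose axes are the flange's). Camera axes: x right, y up, looking along -z (the intrinsics and any distortion apply to the point x, -y, -z); pixel columns grow to the right and rows downward; lengths in m; the calibration is good to about 2 mm. The wrist camera is an equidistant fisheye: a pixel r from the principal point sees the ray r / f radians off the axis. A picture is of the moment at which its call begins: read the wrist's pose just before it. There is no depth.
- sign_off(): hands the job in; it is judged then, once.
The state is a dict: "time_s": time; "qpos": joint angles; "joint_velocities": joint speeds; "effort": joint torques, N m; "tool_pos": TCP position; "tool_rot": TCP orientation; "force": force on the tool from outside, world axes, zero at the start; "wrist_torque": the same for the moment, N m; "grip_width": finger opening in m; "grasp_force": force on a finger pad.
Only numpy, scipy, OpenCV 4.12 (cv2) and the standard library are available. Lean on these libraries where they do the work, as an engineer would, in place of code of your own. Each camera call takes 0.05 s, during which the arm holds its last target. There are 200 camera calls.

## Working session

There is one attempt and no reset: what is moved stays moved. The work goes in short steps, Python scripts to look and compute and a tool call to move; the robot and the scene stay as the last step left them, time stands still between calls to the robot, and variables do not carry over. Pictures are saved under pics/ and viewed, at most 10 in all, crops included, and the job is handed in when it is done.

Besides the shell and the picture viewer there is one more tool, called after "Request:" by a JSON object that holds its "method" and its "body", one argument or row to a line. drive_tool: Moves the arm, as the interface text tells. Its arguments: {"type":"object","properties":{"rows":{"type":"array","items":{"type":"number"}},"grip_force":{"type":"number"}},"required":["rows"]}

```bash
mkdir -p pics; ls
python3 - <<'E'
from cell import *
import cv2,numpy as np
print(tcp_to_tips); o=get_obs(); print(o)
for n in("side","top"):
    c=read_camera(n); cv2.imwrite(f"pics/{n}0.png",c["color"]); print(n,c["fov_y"],c["cx"],c["cy"],np.round(c["cam_to_world"],4).tolist(),[k for k in c])
E
```

```text
pics
0.1822
{'time_s': 0.0, 'qpos': array([64.57684729, 18.43910811, -4.0159235 , 83.17571551,  1.29389227,
       78.54129464, -3.26091169]), 'joint_velocities': array([ 0.11084949, -0.06046636,  0.02738185,  0.02114609, -0.00788512,
       -0.01813613, -0.06444316]), 'effort': array([-1.33857343e-04, -4.91294968e+01, -4.04090434e-01, -3.12524915e+01,
       -6.40406599e-02,  4.37401340e-02,  1.56534184e-04]), 'tool_pos': array([ 0.28717778, -0.58288332,  0.40365355]), 'tool_rot': array([-1.79889068e+02,  4.62835363e-03,  2.62321640e+01]), 'force': array([-0.14196398, -0.36731324, -0.28104652]), 'wrist_torque': array([ 0.04462161, -0.0015876 , -0.03519926]), 'grasp_force': 0.0, 'grip_width': 0.08694203782508787}
side 46.401063783825656 315.44746473013276 236.92615585002108 [[-0.9911, 0.1176, -0.0616, 0.4609], [-0.1328, -0.8864, 0.4435, 0.1062], [-0.0024, 0.4478, 0.8941, 0.9098], [0.0, 0.0, 0.0, 1.0]] ['color', 'fov_y', 'cx', 'cy', 'cam_to_world']
top 52.50957469229462 323.2755033605054 236.86127403300756 [[-0.1255, 0.9666, -0.2235, 0.3166], [-0.9921, -0.1228, 0.0261, -0.271], [-0.0022, 0.225, 0.9744, 0.9923], [0.0, 0.0, 0.0, 1.0]] ['color', 'fov_y', 'cx', 'cy', 'cam_to_world']
```

View pics/side0.png

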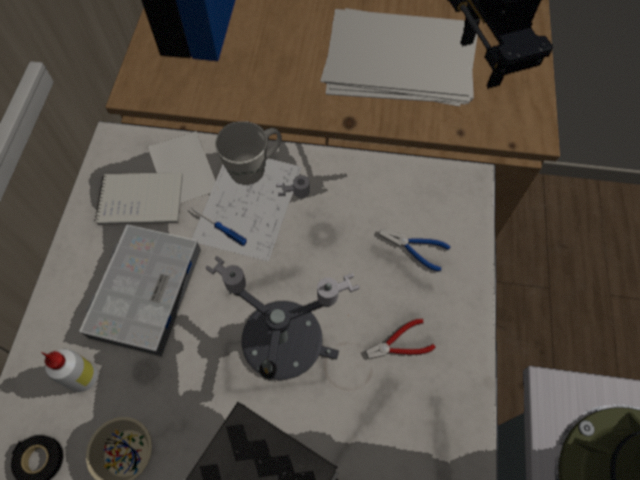

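View pics/top0.png

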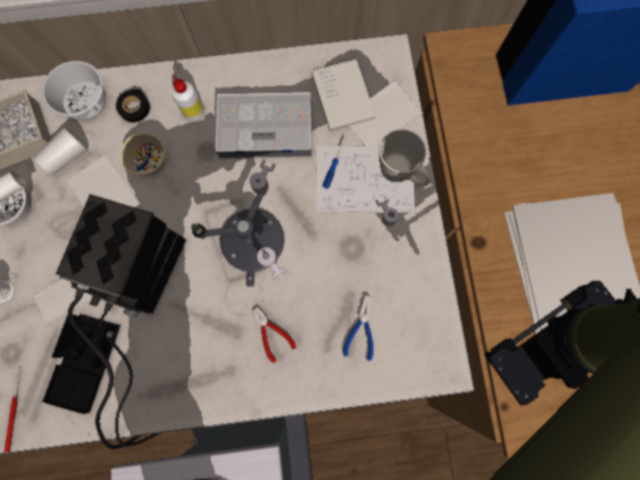

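Side view: hub about (278,318), free pin about (268,368), pointer stud about (331,352), loose fork bush about (302,185). Top view: hub (244,226), free pin (198,231), pointer (249,281), fork (391,214). The cutters, pliers and driver can all be avoided. I'll zoom in to get exact pixels.

```bash
cat > h.py <<'E'
import numpy as np,cv2
from scipy.optimize import least_squares
class Cam:
    def __init__(s,fov,cx,cy,T):
        s.f=240/np.tan(np.radians(fov/2)); s.cx,s.cy=cx,cy; s.T=np.array(T)
    def ray(s,u,v):
        d=s.T[:3,:3]@np.array([(u-s.cx)/s.f,-(v-s.cy)/s.f,-1]); return s.T[:3,3],d
    def atz(s,u,v,z):
        o,d=s.ray(u,v); return o+d*(z-o[2])/d[2]
    def proj(s,p):
        q=s.T[:3,:3].T@(np.array(p)-s.T[:3,3]); return np.array([s.cx-s.f*q[0]/q[2],s.cy+s.f*q[1]/q[2]])
side=Cam(46.401063783825656,315.44746473013276,236.92615585002108,[[-0.9911,0.1176,-0.0616,0.4609],[-0.1328,-0.8864,0.4435,0.1062],[-0.0024,0.4478,0.8941,0.9098],[0,0,0,1]])
top=Cam(52.50957469229462,323.2755033605054,236.86127403300756,[[-0.1255,0.9666,-0.2235,0.3166],[-0.9921,-0.1228,0.0261,-0.271],[-0.0022,0.225,0.9744,0.9923],[0,0,0,1]])
E
python3 - <<'E'
from h import *
S=cv2.imread('pics/side0.png');T=cv2.imread('pics/top0.png')
for n,a,b in(("hub",(278,318),(244,226)),("pin",(268,368),(198,231)),("ptr",(331,352),(249,281)),("fork",(302,185),(391,214))):
    z={"hub":.125,"pin":.1715,"ptr":.012,"fork":.036}[n]
    print(n,side.atz(*a,z).round(4),top.atz(*b,z).round(4))
def crop(I,x,y,w,h,k): return cv2.resize(I[y:y+h,x:x+w],None,fx=k,fy=k,interpolation=cv2.INTER_CUBIC)
out=np.zeros((600,800,3),np.uint8)
out[:400,:400]=crop(S,240,280,100,100,4) 
out[:400,400:]=crop(T,190,200,100,100,4)
out[400:,:400]=crop(S,270,165,80,40,5)
out[400:,400:]=crop(T,355,190,80,40,5)
cv2.imwrite('pics/crop1.png',cv2.convertScaleAbs(out,alpha=1.6))
E
```

```text
hub [ 0.5516 -0.1445  0.125 ] [ 0.5543 -0.1521  0.125 ]
pin [ 0.5482 -0.06    0.1715] [ 0.5427 -0.0784  0.1715]
ptr [ 0.4699 -0.1351  0.012 ] [ 0.4694 -0.1365  0.012 ]
fork [ 0.5596 -0.4294  0.036 ] [ 0.566  -0.4396  0.036 ]
```

View pics/crop1.png

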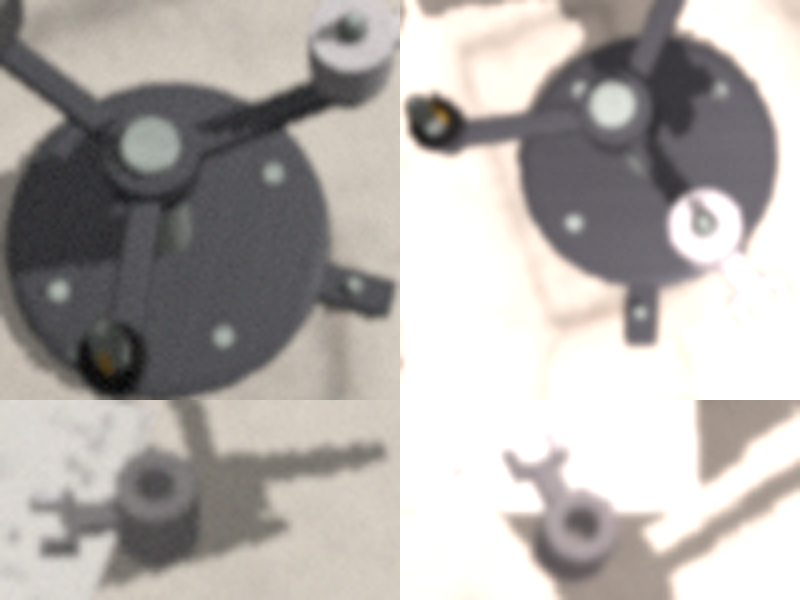

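Crops: hub cap at side (277.5,315.8) / top (243,226); pin tip at side (270.5,365.5) / top (199.5,227.5); stud at side (328.5,351.3) / top (250.3,278.3); bush top at side (301.4,181.8) / top (391,215); fork arm end at side (280,190) / top (381.5,201).

Run:
```python
from h import *
P={"hub":((277.5,315.8),(243,226),.125),"pin":((270.5,365.5),(199.5,227.5),.1715),"ptr":((328.5,351.3),(250.3,278.3),.012),"fork":((301.4,181.8),(391,215),.036),"tine":((280,190),(381.5,201),.022)}
X={}
for n,(a,b,z) in P.items():
    p,q=side.atz(*a,z),top.atz(*b,z); X[n]=(p+q)[:2]/2; print(n,p.round(4),q.round(4),X[n].round(4))
for n in("pin","ptr"):
    d=X[n]-X["hub"]; print(n,np.hypot(*d),np.degrees(np.arctan2(d[1],d[0])))
d=X["tine"]-X["fork"]; print(np.hypot(*d),np.degrees(np.arctan2(d[1],d[0])))
for n,a,b in(("cut",(400,343),(270,332)),("pli",(418,248),(361,326)),("drv",(222,228),(333,165))): print(n,side.atz(*a,.006),top.atz(*b,.006))
for n,b in (("mug",(402,150)),("meterR",(160,260)),("p2",(261,180)),("p3",(266,256))): print(n,top.atz(*b,.06 if n=="mug" else .15))
```

```text
hub [ 0.5529 -0.1477  0.125 ] [ 0.5545 -0.1503  0.125 ] [ 0.5537 -0.149 ]
pin [ 0.5455 -0.0637  0.1715] [ 0.5486 -0.0814  0.1715] [ 0.547  -0.0725]
ptr [ 0.4741 -0.1357  0.012 ] [ 0.4745 -0.1396  0.012 ] [ 0.4743 -0.1376]
fork [ 0.5617 -0.436   0.036 ] [ 0.5639 -0.4392  0.036 ] [ 0.5628 -0.4376]
tine [ 0.6    -0.4218  0.022 ] [ 0.5999 -0.4268  0.022 ] [ 0.6    -0.4243]
pin 0.07676649757548895 94.98763129501356
ptr 0.08020729213576248 171.83714297968916
0.03945858523634954 19.701097820865495
cut [ 0.35907097 -0.16664738  0.006     ] [ 0.36333304 -0.16779493  0.006     ]
pli [ 0.33860288 -0.34429354  0.006     ] [ 0.35222503 -0.34918462  0.006     ]
drv [ 0.69422589 -0.33773523  0.006     ] [ 0.69777298 -0.33813306  0.006     ]
mug [ 0.69142953 -0.47902796  0.06      ]
meterR [ 0.50454776 -0.00346821  0.15      ]
p2 [ 0.62987366 -0.19410614  0.15      ]
p3 [ 0.48819143 -0.18915717  0.15      ]
```

```bash
cat >> h.py <<'E'
from scipy.spatial.transform import Rotation as R
def plan(goal,n,grip,obs=None,lead=None):
    """rows to TCP goal (x,y,z,yaw deg), tool pointing down"""
    from cell import get_obs
    o=obs or get_obs(); p=np.array(o["tool_pos"]); r=R.from_euler('xyz',o["tool_rot"],degrees=True)
    g=np.array(goal[:3]); rg=R.from_euler('xyz',[180,0,goal[3]],degrees=True)
    out=[]
    for k in range(n):
        m=n-k; d=r.inv().apply((g-p)/m).round(4); w=((r.inv()*rg).as_rotvec()/m).round(4)
        p=p+r.apply(d); r=r*R.from_rotvec(w); out.append([*d.tolist(),*w.tolist(),grip])
    for i in range(0,n,5): print(sum(out[i:i+5],[]))
    print("max",np.abs(np.array(out)).max(0),"end",p.round(4),r.as_euler('xyz',degrees=True).round(2))
E
python3 - <<'E'
from h import *
for c in((157,215),(165,225),(183,238)):
  print(c,least_squares(lambda z:(side.atz(238,404,z[0])-top.atz(*c,z[0]))[:2],[.1]).x, [side.atz(238,404,z).round(3).tolist() for z in(.1,.15)],[top.atz(*c,z).round(3).tolist() for z in(.0,.1,.15)])
plan((.547,-.069,.402,95),10,0)
E
```

```text
(157, 215) [0.17305436] [[0.59, -0.02, 0.1], [0.582, -0.013, 0.15]] [[0.636, 0.046, 0.0], [0.604, 0.014, 0.1], [0.587, -0.002, 0.15]]
(165, 225) [0.13523028] [[0.59, -0.02, 0.1], [0.582, -0.013, 0.15]] [[0.612, 0.03, 0.0], [0.582, -0.0, 0.1], [0.567, -0.016, 0.15]]
(183, 238) [0.05203773] [[0.59, -0.02, 0.1], [0.582, -0.013, 0.15]] [[0.579, -0.006, 0.0], [0.552, -0.033, 0.1], [0.539, -0.046, 0.15]]
[0.046, -0.0346, 0.0002, -0.0002, -0.0001, -0.12, 0, 0.0498, -0.0289, 0.0002, -0.0002, -0.0001, -0.12, 0, 0.0529, -0.0227, 0.0002, -0.0002, -0.0001, -0.12, 0, 0.0553, -0.0162, 0.0002, -0.0002, -0.0001, -0.12, 0, 0.0568, -0.0094, 0.0002, -0.0001, -0.0001, -0.1201, 0]
[0.0575, -0.0026, 0.0002, -0.0002, -0.0001, -0.12, 0, 0.0574, 0.0043, 0.0002, -0.0001, -0.0001, -0.1201, 0, 0.0565, 0.0112, 0.0002, -0.0002, -0.0001, -0.12, 0, 0.0548, 0.0179, 0.0002, -0.0001, -0.0, -0.1201, 0, 0.0523, 0.0243, 0.0001, -0.0002, -0.0001, -0.12, 0]
max [5.750e-02 3.460e-02 2.000e-04 2.000e-04 1.000e-04 1.201e-01 0.000e+00] end [ 0.547 -0.069  0.402] [180.   0.  95.]
```

Request:
{"method": "drive_tool", "body": {
  "rows": [0.046, -0.0346, 0, 0, 0, -0.12, 0, 0.05, -0.029, 0, 0, 0, -0.12, 0, 0.053, -0.0227, 0, 0, 0, -0.12, 0, 0.0553, -0.0162, 0, 0, 0, -0.12, 0, 0.0568, -0.0094, 0, 0, 0, -0.12, 0]
}}

```text
time_s: 0.72
tool_pos: [0.4178, -0.324, 0.4044]
tool_rot: [-180.0, 0.0, 60.8]
force: [1.1, -0.4, 0.5]
grip_width: 0.0468
grasp_force: 0.0
```

Request:
{"method": "drive_tool", "body": {
  "rows": [0.0575, -0.0026, 0, 0, 0, -0.12, 0, 0.0574, 0.0043, 0, 0, 0, -0.12, 0, 0.0565, 0.0112, 0, 0, 0, -0.12, 0, 0.0548, 0.0179, 0, 0, 0, -0.12, 0, 0.0523, 0.0243, 0, 0, 0, -0.12, 0]
}}

```text
time_s: 1.35
tool_pos: [0.5477, -0.0672, 0.4045]
tool_rot: [-180.0, 0.0, 95.2]
force: [-0.2, -0.2, -0.2]
grip_width: 0.0435
grasp_force: 0.0
```

Request:
{"method": "drive_tool", "body": {
  "rows": [0, 0, 0, 0, 0, 0, 0, 0, 0, 0, 0, 0, 0, 0]
}}

```text
time_s: 1.6
tool_pos: [0.5471, -0.0693, 0.4042]
tool_rot: [-179.9, 0.0, 95.0]
force: [-0.3, -0.5, -0.1]
grip_width: 0.0438
grasp_force: 0.0
```

```bash
cat >> h.py <<'E'
def wshot(name):
    from cell import get_obs,read_camera
    o=get_obs(); c=read_camera("wrist"); cv2.imwrite(name,c["color"])
    np.savez(name+".npz",pos=o["tool_pos"],rot=o["tool_rot"],fov=c["fov_y"],cx=c["cx"],cy=c["cy"],mount=c["mount"]); return o
class Wrist:
    def __init__(s,name):
        d=np.load(name+".npz"); s.f=240/np.tan(np.radians(float(d["fov"])/2)); s.cx,s.cy=float(d["cx"]),float(d["cy"])
        T=np.eye(4);T[:3,:3]=R.from_euler('xyz',d["rot"],degrees=True).as_matrix();T[:3,3]=d["pos"]; s.T=T@d["mount"]; s.mount=d["mount"]
    def proj(s,p):
        q=s.T[:3,:3].T@(np.array(p)-s.T[:3,3]); x,y,z=q[0],-q[1],-q[2]; h=np.hypot(x,y); t=np.arctan2(h,z); return np.array([s.cx+s.f*t*x/h,s.cy+s.f*t*y/h])
    def atz(s,u,v,z):
        a,b=u-s.cx,v-s.cy; r=np.hypot(a,b); t=r/s.f; d=s.T[:3,:3]@np.array([np.sin(t)*a/r,-np.sin(t)*b/r,-np.cos(t)]); o=s.T[:3,3]; return o+d*(z-o[2])/d[2]
E
python3 - <<'E'
from h import *
o=wshot("pics/w1.png"); print(o["tool_pos"],o["tool_rot"],o["qpos"],o["force"],o["grip_width"]); w=Wrist("pics/w1.png"); print(w.f,w.cx,w.cy,w.mount.round(3).tolist())
for p in((.547,-.069,.1715),(.5537,-.149,.125),(.4743,-.1376,.012)): print(w.proj(p))
E
```

```text
[ 0.54707455 -0.06931276  0.40421939] [-1.79926900e+02  2.75173909e-02  9.49590948e+01] [ 34.54462369   8.62107733 -33.05351381  96.38007279   4.86025999
  76.49439764   5.60376777] [-0.28795455 -0.46737873 -0.13034885] 0.043769573030755016
371.64829954431775 318.28679096040986 242.70951256877416 [[0.0, 0.958, 0.286, 0.079], [1.0, -0.0, 0.0, -0.001], [0.0, 0.286, -0.958, 0.02], [0.0, 0.0, 0.0, 1.0]]
[320.79774482 266.61741938]
[319.95695497 339.42660641]
[247.52079959 268.93162548]
```

View pics/w1.png

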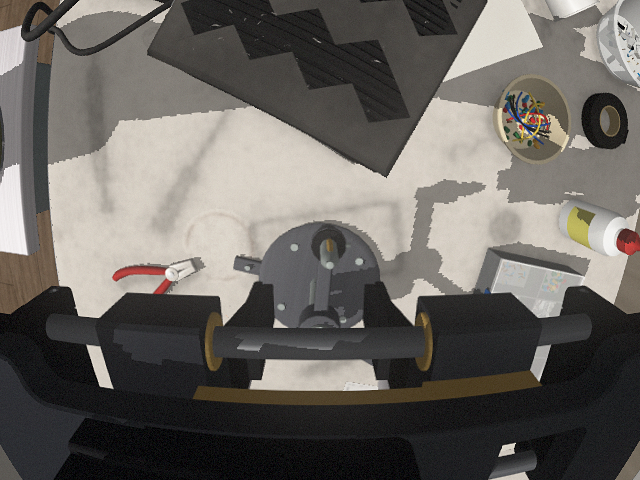

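Wrist view: the pin stands up from its black collar near (328,238), with the tip near (328,265). The pointer stud is near (245,265) and the box corner at (385,175). I'll zoom in on the pin.

Run:
```python
from h import *
I=cv2.imread('pics/w1.png')[210:350,225:400]; cv2.imwrite('pics/crop2.png',cv2.convertScaleAbs(cv2.resize(I,None,fx=4,fy=4,interpolation=cv2.INTER_CUBIC),alpha=1.6))
```

```text
(no output)
```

View pics/crop2.png

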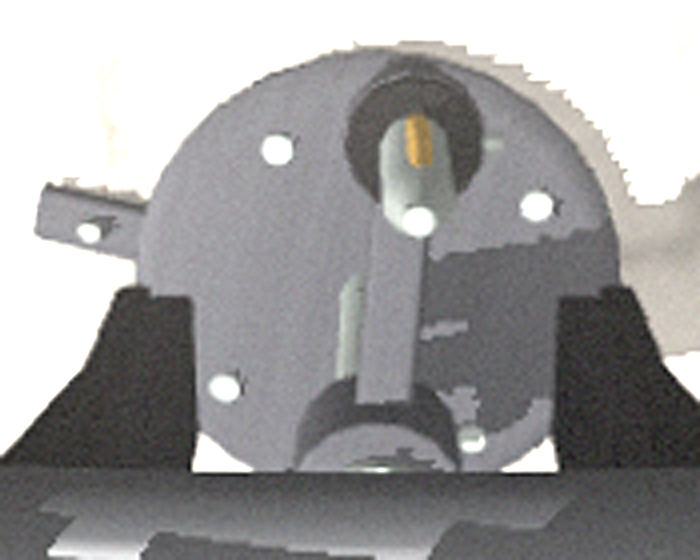

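Run:
```python
from h import *
w=Wrist("pics/w1.png")
t=w.atz(329.75,265.5,.1715); s=w.atz(247.25,268,.012); print(t,s)
# foot rivets/hub edges: hub rim bottom centre guess
for h in ((.5537,-.149),(.5537,-.1505)):
    for p in(t,s): d=p[:2]-h; print(np.hypot(*d),np.degrees(np.arctan2(d[1],d[0])))
```

```text
[ 0.5523667 -0.0678077  0.1715   ] [ 0.47397607 -0.13654874  0.012     ]
0.08120324879699262 90.94079775858005
0.08069038704473726 171.12327164107353
0.08270305025602002 90.92373510803155
0.08093542082263001 170.07405197056596
```

Request:
{"method": "drive_tool", "body": {
  "rows": [0.0004, 0.0027, 0.038, 0, 0, 0.035, 0, 0.0004, 0.0027, 0.038, 0, 0, 0.035, 0, 0, 0, 0, 0, 0, 0, 0, 0, 0, 0, 0, 0, 0, -0.5, 0, 0, 0, 0, 0, 0, -1],
  "grip_force": 8
}}

```text
time_s: 2.28
tool_pos: [0.5532, -0.0681, 0.3307]
tool_rot: [179.8, 0.1, 90.9]
force: [-0.3, 1.4, 0.1]
grip_width: 0.0307
grasp_force: 0.0
```

Request:
{"method": "drive_tool", "body": {
  "rows": [0, 0, 0, 0, 0, 0, -1, 0, 0, 0, 0, 0, 0, -1, 0, 0, 0, 0, 0, 0, -1]
}}

```text
time_s: 2.65
tool_pos: [0.553, -0.0677, 0.3295]
tool_rot: [179.9, 0.0, 91.0]
force: [0.4, 0.1, 2.5]
grip_width: 0.0111
grasp_force: 8.0
```

Request:
{"method": "drive_tool", "body": {
  "rows": [-0.0008, -0.0112, 0, 0, 0, -0.14, -1, -0.0008, -0.0112, 0, 0, 0, -0.14, -1, -0.0008, -0.0112, 0, 0, 0, -0.14, -1, -0.0008, -0.0112, 0, 0, 0, -0.14, -1, -0.0008, -0.0112, 0, 0, 0, -0.14, -1]
}}

```text
time_s: 3.28
tool_pos: [0.5018, -0.0867, 0.3295]
tool_rot: [179.8, 0.1, 131.4]
force: [2.9, 1.9, 1.7]
grip_width: 0.011
grasp_force: 8.0
```

Run:
```python
from cell import *
o=get_obs(); print(o["tool_pos"],o["tool_rot"],o["qpos"],o["force"],o["grip_width"],o["grasp_force"])
```

```text
[ 0.50184485 -0.08674105  0.32948698] [1.79827371e+02 8.78667809e-02 1.31399631e+02] [ 40.71440614   6.45197134 -35.69391169 107.46277843   4.00899723
  67.15716202  45.04599531] [2.89277135 1.86804747 1.71636266] 0.010996392363805632 8.001174829696538
```

Request:
{"method": "drive_tool", "body": {
  "rows": [-0.0008, -0.0112, 0, 0, 0, -0.14, -1, -0.0008, -0.0112, 0, 0, 0, -0.14, -1, -0.0008, -0.0112, 0, 0, 0, -0.14, -1, -0.0008, -0.0112, 0, 0, 0, -0.14, -1, -0.0008, -0.0112, 0, 0, 0, -0.14, -1]
}}

```text
time_s: 3.9
tool_pos: [0.4749, -0.1346, 0.3295]
tool_rot: [179.9, 0.0, 171.5]
force: [0.5, 3.4, 4.5]
grip_width: 0.011
grasp_force: 8.0
```

Request:
{"method": "drive_tool", "body": {
  "rows": [0, 0, 0, 0, 0, 0, -1, 0, 0, 0, 0, 0, 0, -1]
}}

```text
time_s: 4.15
tool_pos: [0.4747, -0.1363, 0.3294]
tool_rot: [-179.9, 0.0, 171.0]
force: [-1.3, -1.7, 4.8]
grip_width: 0.0112
grasp_force: 8.0
```

Request:
{"method": "drive_tool", "body": {
  "rows": [0, 0, 0, 0, 0, 0, -0.5, 0, 0, 0, 0, 0, 0, -0.3, 0, 0, -0.025, 0, 0, 0, 0, 0, 0, -0.05, 0, 0, 0, 0, 0, 0, 0, 0, 0, 0, 0]
}}

```text
time_s: 4.78
tool_pos: [0.476, -0.1355, 0.4073]
tool_rot: [-179.9, 0.4, 171.2]
force: [-0.1, -0.1, 0.5]
grip_width: 0.0424
grasp_force: 0.0
```

Request:
{"method": "drive_tool", "body": {
  "rows": [0, 0, 0, 0, 0, 0, 0]
}}

```text
time_s: 4.9
tool_pos: [0.4746, -0.1356, 0.4032]
tool_rot: [-180.0, -0.0, 171.2]
force: [-0.5, 0.4, -0.5]
grip_width: 0.043
grasp_force: 0.0
```

Run:
```python
from h import *
o=wshot("pics/w2.png"); print(o["tool_pos"],o["tool_rot"],o["force"]); w=Wrist("pics/w2.png")
print([w.proj(p) for p in((.4745,-.1364,.1715),(.474,-.1366,.012),(.5535,-.1485,.125))])
I=cv2.imread('pics/w2.png')[200:350,225:400]; cv2.imwrite('pics/crop3.png',cv2.convertScaleAbs(cv2.resize(I,None,fx=4,fy=4,interpolation=cv2.INTER_CUBIC),alpha=1.6))
```

```text
[ 0.47457704 -0.13555534  0.40318784] [-1.79994749e+02 -3.65510061e-02  1.71179683e+02] [-0.52515797  0.43695074 -0.54413536]
[array([316.56831797, 269.49562697]), array([317.14977891, 213.79631073]), array([317.24313262, 341.46482835])]
```

View pics/crop3.png

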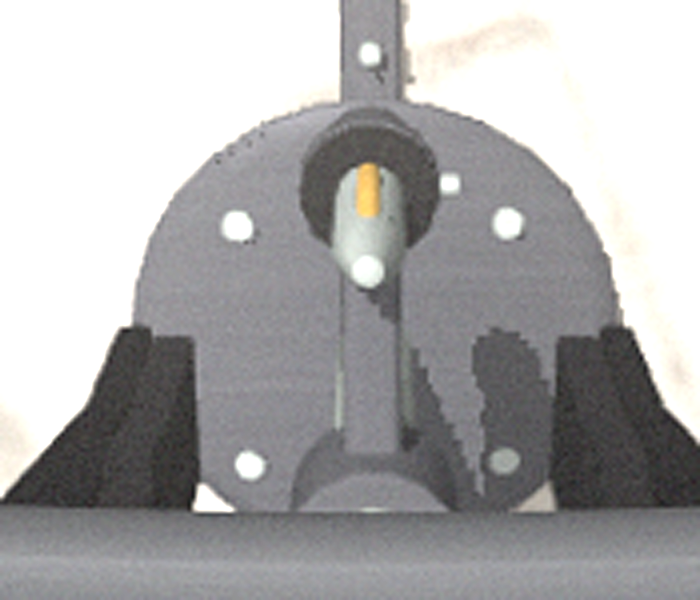

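Pin tip (317,267.8) and stud (317.5,213.3) line up in the picture, so the pin stands over the pointer. Next is the fork.

Run:
```python
from h import *
w=Wrist("pics/w2.png"); print(w.atz(317,267.75,.1715),w.atz(317.5,213.25,.012))
plan((.5628,-.4376,.38,19.7),15,1)
```

```text
[ 0.47342079 -0.13596569  0.1715    ] [ 0.47349134 -0.13615929  0.012     ]
[-0.0089, -0.019, 0.0015, -0.0002, -0.0001, 0.1763, 1, -0.0121, -0.0171, 0.0015, -0.0002, -0.0001, 0.1762, 1, -0.0149, -0.0147, 0.0015, -0.0002, -0.0001, 0.1763, 1, -0.0173, -0.0119, 0.0015, -0.0001, -0.0001, 0.1762, 1, -0.0191, -0.0087, 0.0015, -0.0001, -0.0001, 0.1763, 1]
[-0.0203, -0.0052, 0.0015, -0.0001, -0.0001, 0.1762, 1, -0.0209, -0.0016, 0.0015, -0.0002, -0.0001, 0.1763, 1, -0.0209, 0.0021, 0.0015, -0.0001, -0.0001, 0.1762, 1, -0.0202, 0.0058, 0.0015, -0.0001, -0.0, 0.1763, 1, -0.0189, 0.0092, 0.0015, -0.0002, -0.0001, 0.1762, 1]
[-0.0169, 0.0124, 0.0014, -0.0001, -0.0, 0.1763, 1, -0.0145, 0.0152, 0.0015, -0.0002, -0.0001, 0.1762, 1, -0.0116, 0.0174, 0.0015, -0.0001, -0.0, 0.1763, 1, -0.0084, 0.0192, 0.0014, -0.0002, -0.0001, 0.1762, 1, -0.0049, 0.0205, 0.0015, -0.0001, -0.0, 0.1763, 1]
max [2.090e-02 2.050e-02 1.500e-03 2.000e-04 1.000e-04 1.763e-01 1.000e+00] end [ 0.5628 -0.4376  0.38  ] [-180.    -0.    19.7]
```

Request:
{"method": "drive_tool", "body": {
  "rows": [-0.009, -0.019, 0, 0, 0, 0.176, 1, -0.012, -0.017, 0, 0, 0, 0.176, 1, -0.015, -0.0147, 0, 0, 0, 0.176, 1, -0.0173, -0.012, 0, 0, 0, 0.176, 1, -0.019, -0.0087, 0, 0, 0, 0.176, 1]
}}

```text
time_s: 5.58
tool_pos: [0.5041, -0.2368, 0.4018]
tool_rot: [-179.9, -0.2, 120.4]
force: [0.3, 1.0, 0.8]
grip_width: 0.0838
grasp_force: 0.0
```

Request:
{"method": "drive_tool", "body": {
  "rows": [-0.0203, -0.005, 0.0015, 0, 0, 0.176, 1, -0.021, -0.0016, 0.0015, 0, 0, 0.176, 1, -0.021, 0.002, 0.0015, 0, 0, 0.176, 1, -0.02, 0.006, 0.0015, 0, 0, 0.176, 1, -0.019, 0.009, 0.0015, 0, 0, 0.176, 1]
}}

```text
time_s: 6.2
tool_pos: [0.534, -0.3373, 0.394]
tool_rot: [-179.8, -0.0, 70.0]
force: [0.1, 0.3, 0.1]
grip_width: 0.0869
grasp_force: 0.0
```

Request:
{"method": "drive_tool", "body": {
  "rows": [-0.017, 0.0124, 0.003, 0, 0, 0.176, 1, -0.0145, 0.015, 0.003, 0, 0, 0.176, 1, -0.0116, 0.0174, 0.003, 0, 0, 0.176, 1, -0.0084, 0.019, 0.003, 0, 0, 0.176, 1, -0.005, 0.0205, 0.003, 0, 0, 0.176, 1]
}}

```text
time_s: 6.82
tool_pos: [0.5635, -0.4377, 0.3787]
tool_rot: [-179.8, 0.1, 19.6]
force: [-0.0, 0.0, -0.1]
grip_width: 0.087
grasp_force: 0.0
```

Request:
{"method": "drive_tool", "body": {
  "rows": [0, 0, 0, 0, 0, 0, 1, 0, 0, 0, 0, 0, 0, 1]
}}

```text
time_s: 7.08
tool_pos: [0.5636, -0.4364, 0.3801]
tool_rot: [-179.9, 0.0, 20.1]
force: [-0.3, 0.2, 0.6]
grip_width: 0.0872
grasp_force: 0.0
```

Run:
```python
from h import *
o=wshot("pics/w3.png"); print(o["tool_pos"],o["tool_rot"],o["qpos"],o["force"]); w=Wrist("pics/w3.png")
q=w.proj((.5628,-.4376,.036)); print(q,w.proj((.5628+.0433,-.4376+.0155,.022)))
x,y=(int(v) for v in q-[80,60]); print(x,y)
I=cv2.imread('pics/w3.png')[y:y+120,x:x+160]; cv2.imwrite('pics/crop4.png',cv2.convertScaleAbs(cv2.resize(I,None,fx=5,fy=5,interpolation=cv2.INTER_CUBIC),alpha=1.3))
```

```text
[ 0.56361538 -0.43639793  0.38006203] [-1.79868213e+02  4.05746540e-02  2.01179436e+01] [ 43.54894128  27.1870016  -11.47375239  74.34972226   5.26371878
  79.10613777 -37.57700006] [-0.27286005  0.18833843  0.60253457]
[320.96051199 223.29622581] [321.32267532 170.56993798]
240 163
```

View pics/crop4.png

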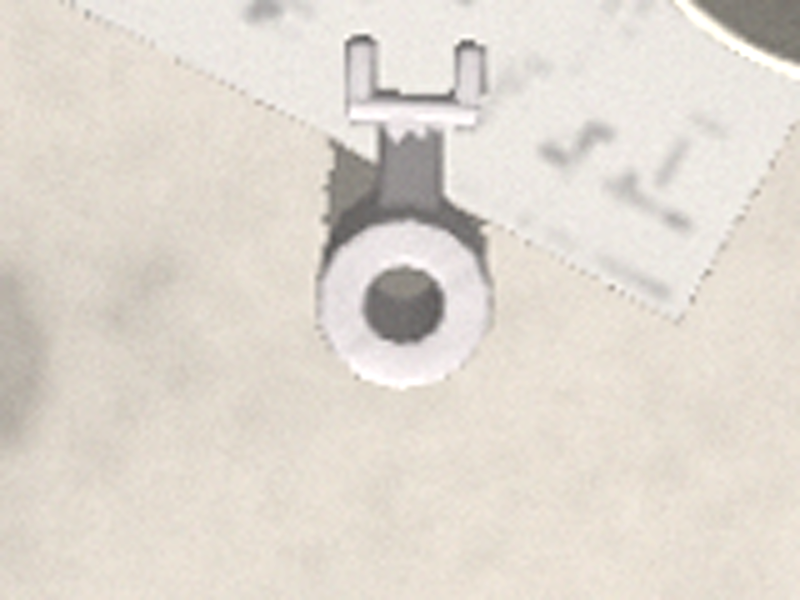

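Bush top centre at (320.8,223.6), as predicted. Tine ends centred at (323.2,171.4), so the fork yaw is about 17.5°. Going down to grasp.

Request:
{"method": "drive_tool", "body": {
  "rows": [-0.0012, 0.001, 0.05, 0, 0, 0.045, 1, 0, 0, 0.05, 0, 0, 0, 1, 0, 0, 0.05, 0, 0, 0, 1, 0, 0, 0.03, 0, 0, 0, 1, 0, 0, 0.012, 0, 0, 0, 1],
  "grip_force": 40
}}

```text
time_s: 7.75
tool_pos: [0.5616, -0.437, 0.1874]
tool_rot: [-179.7, 0.2, 17.4]
force: [-13.7, 9.2, 13.3]
grip_width: 0.0872
grasp_force: 0.0
```

Request:
{"method": "drive_tool", "body": {
  "rows": [0, 0, 0, 0, 0, 0, 1, 0, 0, 0, 0, 0, 0, 1]
}}

```text
time_s: 8.0
tool_pos: [0.5613, -0.4372, 0.1888]
tool_rot: [-179.7, 0.2, 17.4]
force: [-5.8, 3.6, -0.6]
grip_width: 0.0871
grasp_force: 0.0
```

Run:
```python
from h import *
from cell import read_camera
o=wshot("pics/w4.png"); print(o["tool_pos"],o["tool_rot"],o["force"],o["wrist_torque"])
a=cv2.imread('pics/w4.png'); t=read_camera("side")["color"][80:260,150:390]
out=np.zeros((480,800,3),np.uint8); out[:,:480]=cv2.resize(a,(480,360)).repeat(1,0)[:360].repeat(1,1) if 0 else cv2.copyMakeBorder(cv2.resize(a,(480,360)),0,120,0,0,0); out[:240,480:]=cv2.resize(t,(320,240))
T=read_camera("top")["color"][100:280,330:570]; out[240:,480:]=cv2.resize(T,(320,240)); cv2.imwrite('pics/m4.png',out)
```

```text
[ 0.56128539 -0.43719536  0.18883037] [-179.69192257    0.21860649   17.39936313] [-5.83367356  3.64990367 -0.62138194] [ 0.69176277  1.04629033 -0.15361386]
```

View pics/m4.png

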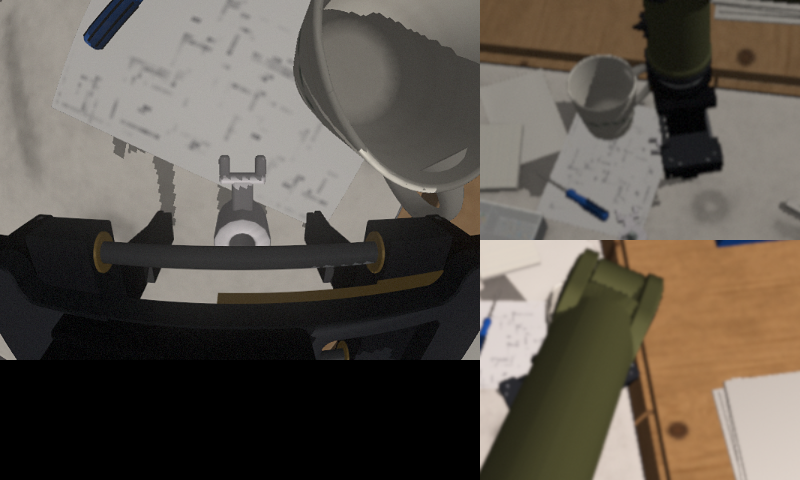

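The right end of the gripper body rests on the mug's handle, about 7 N sideways. The bush stands between the fingers. I'll turn the gripper away from the mug about the bush before closing.

Request:
{"method": "drive_tool", "body": {
  "rows": [0, 0, 0, 0, 0, 0.07, 1, 0, 0, 0, 0, 0, 0.07, 1, 0, 0, 0, 0, 0, 0.05, 1, 0, 0, 0, 0, 0, 0, 1]
}}

```text
time_s: 8.65
tool_pos: [0.5634, -0.4385, 0.1909]
tool_rot: [179.9, -0.1, 6.6]
force: [0.8, 0.7, 0.3]
grip_width: 0.087
grasp_force: 0.0
```

Request:
{"method": "drive_tool", "body": {
  "rows": [-0.0005, -0.0006, 0.003, 0, 0, 0, 1, 0, 0, 0, 0, 0, 0, 0, 0, 0, 0, 0, 0, 0, -0.3, 0, 0, 0, 0, 0, 0, -1, 0, 0, 0, 0, 0, 0, -1],
  "grip_force": 40
}}

```text
time_s: 9.28
tool_pos: [0.5622, -0.4382, 0.1863]
tool_rot: [180.0, -0.0, 6.5]
force: [-0.2, 0.8, -0.4]
grip_width: 0.0552
grasp_force: 0.0
```

Request:
{"method": "drive_tool", "body": {
  "rows": [0, 0, 0, 0, 0, 0, -1, 0, 0, 0, 0, 0, 0, -1, 0, 0, 0, 0, 0, 0, -1]
}}

```text
time_s: 9.65
tool_pos: [0.5622, -0.4382, 0.1863]
tool_rot: [180.0, 0.0, 6.5]
force: [-0.3, -0.4, -0.6]
grip_width: 0.031
grasp_force: 40.0
```

Request:
{"method": "drive_tool", "body": {
  "rows": [0, 0, -0.03, 0, 0, 0, -1, 0, 0, -0.05, 0, 0, 0, -1, 0, 0, -0.06, 0, 0, 0, -1, 0, 0, -0.055, 0, 0, 0, -1, 0, 0, -0.01, 0, 0, 0, -1]
}}

```text
time_s: 10.28
tool_pos: [0.5629, -0.4386, 0.3971]
tool_rot: [179.6, -0.4, 6.5]
force: [0.7, 0.2, -0.9]
grip_width: 0.0311
grasp_force: 40.0
```

Run:
```python
from h import *
from cell import get_obs
o=get_obs(); print(o["tool_pos"],o["force"],o["grip_width"])
plan((.4730,-.1363,.388,6.5),10,-1)
```

```text
[ 0.56285232 -0.43856995  0.39713795] [ 0.7156306   0.1669657  -0.92432466] 0.031074445297027457
[-0.0055, -0.0311, 0.0007, 0.0006, -0.0007, -0.0001, -1, -0.0055, -0.031, 0.0007, 0.0006, -0.0007, -0.0001, -1, -0.0055, -0.0311, 0.0007, 0.0006, -0.0006, -0.0001, -1, -0.0055, -0.031, 0.0008, 0.0006, -0.0007, -0.0001, -1, -0.0055, -0.0311, 0.0008, 0.0006, -0.0006, -0.0, -1]
[-0.0055, -0.031, 0.0008, 0.0006, -0.0007, -0.0001, -1, -0.0055, -0.0311, 0.0008, 0.0007, -0.0006, -0.0, -1, -0.0056, -0.031, 0.0008, 0.0006, -0.0007, -0.0001, -1, -0.0055, -0.0311, 0.0009, 0.0007, -0.0006, -0.0, -1, -0.0056, -0.031, 0.0009, 0.0006, -0.0007, -0.0001, -1]
max [5.60e-03 3.11e-02 9.00e-04 7.00e-04 7.00e-04 1.00e-04 1.00e+00] end [ 0.473  -0.1363  0.388 ] [180.    0.    6.5]
```

Request:
{"method": "drive_tool", "body": {
  "rows": [-0.0055, -0.031, 0, 0, 0, 0, -1, -0.0055, -0.031, 0, 0, 0, 0, -1, -0.0055, -0.031, 0, 0, 0, 0, -1, -0.0055, -0.031, 0, 0, 0, 0, -1, -0.0055, -0.031, 0, 0, 0, 0, -1]
}}

```text
time_s: 10.9
tool_pos: [0.5167, -0.2861, 0.3896]
tool_rot: [-179.9, 0.1, 6.5]
force: [-0.3, -0.6, -0.7]
grip_width: 0.031
grasp_force: 40.0
```

Request:
{"method": "drive_tool", "body": {
  "rows": [-0.0055, -0.031, 0, 0, 0, 0, -1, -0.0055, -0.031, 0, 0, 0, 0, -1, -0.0055, -0.031, 0, 0, 0, 0, -1, -0.0055, -0.031, 0, 0, 0, 0, -1, -0.0055, -0.031, 0, 0, 0, 0, -1]
}}

```text
time_s: 11.52
tool_pos: [0.4718, -0.1353, 0.3899]
tool_rot: [-180.0, 0.1, 6.5]
force: [0.2, 0.3, -0.7]
grip_width: 0.0311
grasp_force: 40.0
```

Request:
{"method": "drive_tool", "body": {
  "rows": [0, 0, 0, 0, 0, 0, -1, 0, 0, 0, 0, 0, 0, -1, 0, 0, 0, 0, 0, 0, -1]
}}

```text
time_s: 11.9
tool_pos: [0.4726, -0.1374, 0.3907]
tool_rot: [-180.0, 0.0, 6.4]
force: [0.8, -0.4, -1.5]
grip_width: 0.031
grasp_force: 40.0
```

Run:
```python
from h import *
from cell import read_camera
o=wshot("pics/w5.png"); print(o["tool_pos"],o["tool_rot"],o["force"])
w=Wrist("pics/w5.png"); tp=o["tool_pos"]
print(w.proj((.4735,-.1361,.1715)),w.proj(tp-[0,0,.150]))
a=cv2.imread('pics/w5.png')[200:320,240:400]; out=np.zeros((600,800,3),np.uint8); out[:300,:400]=cv2.resize(a,(400,300),interpolation=2)
S=read_camera("side")["color"]; T=read_camera("top")["color"]
out[:300,400:]=cv2.resize(S[285:390,235:375],(400,300),interpolation=2); out[300:,:400]=cv2.resize(T[200:305,180:320],(400,300),interpolation=2); out[300:,400:]=cv2.resize(cv2.imread('pics/w5.png'),(400,300))
cv2.imwrite('pics/m5.png',cv2.convertScaleAbs(out,alpha=1.5))
```

```text
[ 0.47255889 -0.13744708  0.39074063] [-1.79992380e+02  4.36490884e-02  6.36761514e+00] [ 0.84011138 -0.42200737 -1.54954617]
[317.19777766 270.48758959] [319.94202545 334.03699527]
```

View pics/m5.png

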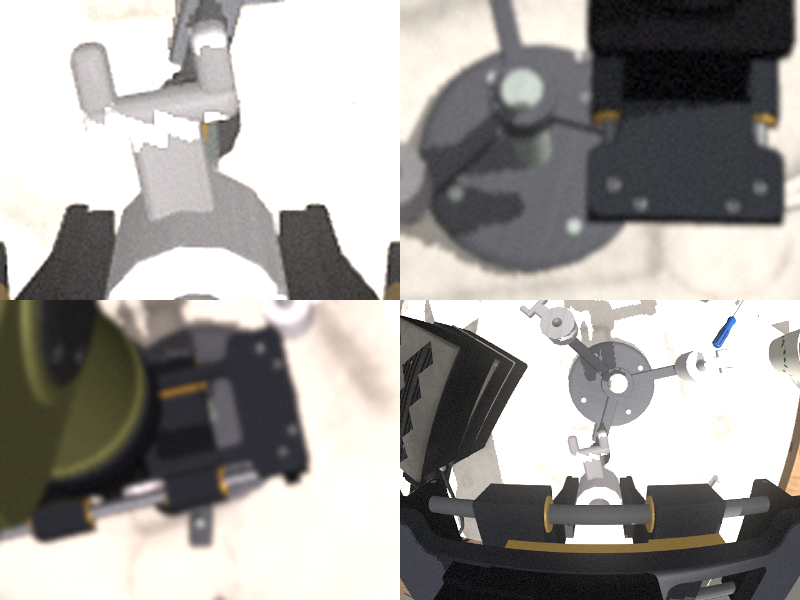

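Wrist view: the bush is centred between the fingers at about col 318, with its top rim's front edge at row ~298. The pin and its collar are below, behind the right tine. I'll check the bush's offset in the hand from that rim row.

Run:
```python
from h import *
w=Wrist("pics/w5.png"); d=np.load("pics/w5.png.npz"); r=R.from_euler('xyz',d["rot"],degrees=True)
f=lambda t:w.proj(d["pos"]+r.apply(t)).round(1)
for dx in(-.003,0,.003): print(dx,f([dx+.016,0,.150]),f([dx+.016,0,.186]),f([dx,.016,.15]))
print("pin tip",f(r.inv().apply(np.array([.4735,-.1361,.1715])-d["pos"])), r.inv().apply(np.array([.4735,-.1361,.1715])-d["pos"]))
g=cv2.cvtColor(cv2.imread('pics/w5.png'),cv2.COLOR_BGR2GRAY); print(g[280:320,322].tolist()); print(g[255:285,300].tolist(),g[255:285,330].tolist())
```

```text
-0.003 [320.  305.5] [319.6 272.2] [359.2 340.2]
0 [320.  298.6] [319.6 266.3] [359.5 333.9]
0.003 [320.  291.5] [319.6 260.4] [359.9 327.5]
pin tip [317.2 270.5] [ 0.00125173 -0.00120523  0.21923991]
[130, 128, 132, 131, 120, 107, 107, 105, 109, 108, 109, 105, 107, 106, 109, 105, 106, 111, 108, 168, 200, 213, 211, 208, 216, 221, 222, 226, 227, 229, 231, 232, 235, 238, 243, 239, 225, 161, 98, 100]
[221, 222, 195, 138, 135, 141, 138, 142, 140, 138, 137, 136, 137, 137, 137, 140, 138, 136, 139, 139, 140, 136, 134, 135, 132, 126, 129, 124, 123, 123] [68, 67, 68, 68, 62, 64, 103, 206, 203, 197, 194, 190, 183, 176, 169, 122, 105, 105, 105, 104, 108, 108, 111, 108, 108, 110, 109, 104, 109, 106]
```

Request:
{"method": "drive_tool", "body": {
  "rows": [0.0012, -0.0012, 0.01, 0, 0, 0, -1, 0, 0, 0.01, 0, 0, 0, -1, 0, 0, 0.008, 0, 0, 0, -1, 0, 0, 0, 0, 0, 0, -1, 0, 0, 0, 0, 0, 0, -1],
  "grip_force": 50
}}

```text
time_s: 12.68
tool_pos: [0.4738, -0.135, 0.3633]
tool_rot: [180.0, -0.0, 6.5]
force: [0.2, -0.8, -0.5]
grip_width: 0.0312
grasp_force: 50.0
```

Request:
{"method": "drive_tool", "body": {
  "rows": [0, 0, 0.004, 0, 0, 0, -1, 0, 0, 0.004, 0, 0, 0, -1, 0, 0, 0, 0, 0, 0, -1]
}}

```text
time_s: 13.05
tool_pos: [0.4735, -0.135, 0.3548]
tool_rot: [-180.0, 0.0, 6.5]
force: [-0.4, 0.7, -1.1]
grip_width: 0.0309
grasp_force: 50.0
```

Request:
{"method": "drive_tool", "body": {
  "rows": [0, 0.0008, 0.003, 0, 0, 0, -1, 0, 0, 0.003, 0, 0, 0, -1, 0, 0, 0, 0, 0, 0, -1]
}}

```text
time_s: 13.42
tool_pos: [0.4736, -0.1358, 0.3489]
tool_rot: [-180.0, 0.0, 6.5]
force: [0.4, -0.3, -2.2]
grip_width: 0.031
grasp_force: 50.0
```

Request:
{"method": "drive_tool", "body": {
  "rows": [0, 0, 0.003, 0, 0, 0, -1, 0, 0, 0.002, 0, 0, 0, -1, 0, 0, 0, 0, 0, 0, -1]
}}

```text
time_s: 13.8
tool_pos: [0.4737, -0.1358, 0.344]
tool_rot: [-180.0, 0.0, 6.5]
force: [0.2, -0.3, -0.9]
grip_width: 0.0308
grasp_force: 50.0
```

Request:
{"method": "drive_tool", "body": {
  "rows": [0, 0, 0.004, 0, 0, 0, -1, 0, 0, 0.004, 0, 0, 0, -1, 0, 0, 0, 0, 0, 0, -1]
}}

```text
time_s: 14.18
tool_pos: [0.4736, -0.1362, 0.3357]
tool_rot: [180.0, 0.0, 6.4]
force: [0.1, -2.3, -2.3]
grip_width: 0.0308
grasp_force: 50.0
```

Request:
{"method": "drive_tool", "body": {
  "rows": [0, 0, 0.003, 0, 0, 0, -1, 0, 0, 0.003, 0, 0, 0, -1, 0, 0, 0, 0, 0, 0, -1]
}}

```text
time_s: 14.55
tool_pos: [0.4737, -0.1363, 0.3304]
tool_rot: [179.9, 0.0, 6.4]
force: [-2.1, -2.5, 1.6]
grip_width: 0.0309
grasp_force: 50.0
```

Run:
```python
from h import *
w=Wrist("pics/w2.png")
c=np.array([.4735,-.1361]); r=np.array([-.988,.152]); t=np.array([.152,.988])
for z in(.12,.125,.13,.135,.14): print(z,w.proj([*(c+r*.013),z])*4-[900,800],w.proj([*(c+t*.013),z])*4-[900,800],w.proj([*(c-t*.013),z])*4-[900,800])
g=cv2.cvtColor(cv2.imread('pics/w2.png'),cv2.COLOR_BGR2GRAY); print(g[222:243,310].tolist(),g[222:243,317].tolist(),g[222:243,324].tolist()); print([g[y,292:345].tolist() for y in (240,244)])
```

```text
0.12 [368.39366975 106.10407666] [438.85628359 174.31447123] [298.26330918 174.44682499]
0.125 [368.27957727 112.86363615] [439.99365992 182.20048089] [296.90916536 182.33255432]
0.13 [368.16134136 119.87372319] [441.17071592 190.37073853] [295.50775542 190.50233781]
0.135 [368.03873778 127.14819868] [442.38948597 198.84036262] [294.05665518 198.97126861]
0.14 [367.91152627 134.7019383 ] [443.6521396  207.62552069] [292.55327941 207.75548572]
[95, 95, 92, 92, 103, 115, 95, 72, 76, 82, 74, 56, 52, 56, 54, 51, 56, 55, 54, 55, 49] [96, 97, 97, 94, 89, 74, 74, 75, 86, 71, 54, 55, 55, 54, 55, 53, 53, 52, 67, 117, 120] [74, 75, 70, 90, 99, 105, 95, 74, 66, 72, 81, 60, 50, 54, 54, 54, 54, 55, 49, 57, 56]
[[97, 99, 95, 95, 98, 99, 97, 97, 76, 71, 60, 54, 57, 58, 56, 55, 54, 53, 54, 57, 57, 55, 52, 54, 65, 67, 58, 57, 55, 50, 55, 50, 49, 55, 53, 54, 53, 55, 48, 48, 60, 56, 83, 95, 96, 91, 95, 91, 92, 89, 91, 89, 98], [99, 98, 98, 98, 96, 101, 95, 99, 73, 57, 54, 52, 54, 50, 50, 52, 49, 55, 73, 116, 132, 133, 132, 128, 135, 128, 113, 90, 78, 109, 102, 87, 66, 51, 48, 54, 53, 55, 56, 57, 55, 51, 61, 136, 158, 153, 152, 130, 90, 95, 92, 93, 93]]
```

Request:
{"method": "drive_tool", "body": {
  "rows": [0, 0, 0.001, 0, 0, 0, -1, 0, 0, 0.001, 0, 0, 0, -1, 0, 0, 0, 0, 0, 0, -1]
}}

```text
time_s: 14.92
tool_pos: [0.4738, -0.1362, 0.3289]
tool_rot: [179.9, -0.0, 6.4]
force: [-2.5, -2.2, 5.3]
grip_width: 0.0311
grasp_force: 50.0
```

Request:
{"method": "drive_tool", "body": {
  "rows": [0, 0, 0.001, 0, 0, 0, -1, 0, 0, 0, 0, 0, 0, -1]
}}

```text
time_s: 15.18
tool_pos: [0.4738, -0.1363, 0.3279]
tool_rot: [179.9, -0.0, 6.4]
force: [-3.1, -2.8, 4.4]
grip_width: 0.0311
grasp_force: 50.0
```

Request:
{"method": "drive_tool", "body": {
  "rows": [-0.0004, 0.0004, 0.001, 0, 0, 0, -1, 0, 0, 0.0005, 0, 0, 0, -1, 0, 0, 0, 0, 0, 0, -1]
}}

```text
time_s: 15.55
tool_pos: [0.4736, -0.1365, 0.3265]
tool_rot: [180.0, -0.0, 6.5]
force: [-2.9, -1.0, 4.7]
grip_width: 0.0312
grasp_force: 50.0
```

Request:
{"method": "drive_tool", "body": {
  "rows": [-0.0004, 0, 0.001, 0, 0, 0, -1, 0, 0, 0.0005, 0, 0, 0, -1, 0, 0, 0, 0, 0, 0, -1]
}}

```text
time_s: 15.92
tool_pos: [0.4734, -0.1364, 0.3252]
tool_rot: [179.9, -0.1, 6.5]
force: [-1.7, -2.1, 6.1]
grip_width: 0.0309
grasp_force: 50.0
```

Request:
{"method": "drive_tool", "body": {
  "rows": [0, 0, 0.001, 0, 0, 0, -1, 0, 0, 0, 0, 0, 0, -1]
}}

```text
time_s: 16.18
tool_pos: [0.4734, -0.1364, 0.3242]
tool_rot: [179.9, -0.1, 6.5]
force: [-1.9, -2.4, 5.9]
grip_width: 0.0313
grasp_force: 50.0
```

Request:
{"method": "drive_tool", "body": {
  "rows": [0, 0, 0.001, 0, 0, 0, -1, 0, 0, 0, 0, 0, 0, -1]
}}

```text
time_s: 16.42
tool_pos: [0.4734, -0.1364, 0.3231]
tool_rot: [179.9, -0.1, 6.5]
force: [-1.7, -1.3, 5.6]
grip_width: 0.031
grasp_force: 50.0
```

Request:
{"method": "drive_tool", "body": {
  "rows": [0, 0, 0.001, 0, 0, 0, -1, 0, 0, 0, 0, 0, 0, -1]
}}

```text
time_s: 16.68
tool_pos: [0.4734, -0.1365, 0.3221]
tool_rot: [179.9, -0.1, 6.5]
force: [-1.5, -1.9, 5.2]
grip_width: 0.031
grasp_force: 50.0
```

Request:
{"method": "drive_tool", "body": {
  "rows": [0, 0, 0.001, 0, 0, 0, -1, 0, 0, 0, 0, 0, 0, -1]
}}

```text
time_s: 16.92
tool_pos: [0.4734, -0.1365, 0.3211]
tool_rot: [179.9, -0.1, 6.5]
force: [-2.7, -2.1, 5.0]
grip_width: 0.0311
grasp_force: 50.0
```

Request:
{"method": "drive_tool", "body": {
  "rows": [0, 0, 0.001, 0, 0, 0, -1, 0, 0, 0, 0, 0, 0, -1]
}}

```text
time_s: 17.18
tool_pos: [0.4734, -0.1365, 0.3202]
tool_rot: [179.9, -0.1, 6.5]
force: [-1.7, -2.4, 5.5]
grip_width: 0.0309
grasp_force: 50.0
```

Request:
{"method": "drive_tool", "body": {
  "rows": [0, 0, 0.001, 0, 0, 0, -1, 0, 0, 0, 0, 0, 0, -1]
}}

```text
time_s: 17.42
tool_pos: [0.4734, -0.1365, 0.3191]
tool_rot: [180.0, -0.1, 6.5]
force: [-2.8, -2.3, 5.4]
grip_width: 0.0311
grasp_force: 50.0
```

Request:
{"method": "drive_tool", "body": {
  "rows": [0, 0, 0.001, 0, 0, 0, -1, 0, 0, 0, 0, 0, 0, -1]
}}

```text
time_s: 17.68
tool_pos: [0.4734, -0.1365, 0.3182]
tool_rot: [179.9, -0.1, 6.5]
force: [-2.3, -3.0, 5.9]
grip_width: 0.0308
grasp_force: 50.0
```

Request:
{"method": "drive_tool", "body": {
  "rows": [0, 0, 0.001, 0, 0, 0, -1, 0, 0, 0, 0, 0, 0, -1]
}}

```text
time_s: 17.92
tool_pos: [0.4735, -0.1364, 0.3178]
tool_rot: [179.9, -0.1, 6.5]
force: [-3.5, -1.4, 8.7]
grip_width: 0.0306
grasp_force: 50.0
```

Request:
{"method": "drive_tool", "body": {
  "rows": [0, 0, 0.0004, 0, 0, 0, -1, 0, 0, 0, 0, 0, 0, -1]
}}

```text
time_s: 18.18
tool_pos: [0.4735, -0.1365, 0.3178]
tool_rot: [179.9, -0.1, 6.5]
force: [-4.6, -1.0, 12.8]
grip_width: 0.031
grasp_force: 50.0
```

Request:
{"method": "drive_tool", "body": {
  "rows": [0, 0, 0.0002, 0, 0, 0, -1, 0, 0, 0, 0, 0, 0, -1, 0, 0, 0, 0, 0, 0, -1]
}}

```text
time_s: 18.55
tool_pos: [0.4735, -0.1364, 0.3177]
tool_rot: [179.9, -0.1, 6.5]
force: [-5.7, -1.6, 11.6]
grip_width: 0.0305
grasp_force: 50.0
```

Request:
{"method": "drive_tool", "body": {
  "rows": [0, 0, 0.0002, 0, 0, 0, -1, 0, 0, 0, 0, 0, 0, -1, 0, 0, 0, 0, 0, 0, -1]
}}

```text
time_s: 18.92
tool_pos: [0.4734, -0.1364, 0.3176]
tool_rot: [179.9, -0.1, 6.5]
force: [-6.4, -1.0, 12.6]
grip_width: 0.0311
grasp_force: 50.0
```

Run:
```python
from h import *
from cell import get_obs
o=get_obs(); print(o["tool_pos"],o["tool_rot"],o["force"],o["grip_width"])
```

```text
[ 0.4734434  -0.13642581  0.31763908] [ 1.79927398e+02 -9.56046179e-02  6.45245206e+00] [-6.35696126 -0.97554259 12.64093246] 0.031066873249382922
```

Request:
{"method": "drive_tool", "body": {
  "rows": [-0.0006, 0.0001, 0, 0, 0, 0, -1, 0, 0, 0, 0, 0, 0, -1, 0, 0, 0, 0, 0, 0, -1]
}}

```text
time_s: 19.3
tool_pos: [0.4732, -0.1364, 0.3177]
tool_rot: [179.9, -0.2, 6.5]
force: [-3.0, -0.9, 11.6]
grip_width: 0.0311
grasp_force: 50.0
```

Request:
{"method": "drive_tool", "body": {
  "rows": [-0.0002, 0, 0.0002, 0, 0, 0, -1, 0, 0, 0, 0, 0, 0, -1, 0, 0, 0, 0, 0, 0, -1]
}}

```text
time_s: 19.68
tool_pos: [0.4731, -0.1364, 0.3177]
tool_rot: [179.9, -0.2, 6.5]
force: [-4.1, -0.8, 12.3]
grip_width: 0.0306
grasp_force: 50.0
```

Request:
{"method": "drive_tool", "body": {
  "rows": [-0.0002, 0, 0.0004, 0, 0, 0, -1, 0, 0, 0, 0, 0, 0, -1, 0, 0, 0, 0, 0, 0, -1]
}}

```text
time_s: 20.05
tool_pos: [0.4731, -0.1364, 0.3176]
tool_rot: [179.9, -0.2, 6.5]
force: [-4.3, -1.4, 14.4]
grip_width: 0.031
grasp_force: 50.0
```

Request:
{"method": "drive_tool", "body": {
  "rows": [0, 0, 0, 0, 0, 0, -1, 0, 0, -0.0005, 0, 0, 0, -1, 0, 0, -0.0005, 0, 0, 0, -0.5, 0, 0, 0, 0, 0, 0, 0.3, 0, 0, 0, 0, 0, 0, 0.5]
}}

```text
time_s: 20.68
tool_pos: [0.4722, -0.1359, 0.3156]
tool_rot: [-179.9, -0.0, 6.5]
force: [-0.3, 0.0, -0.6]
grip_width: 0.0439
grasp_force: 0.0
```

Request:
{"method": "drive_tool", "body": {
  "rows": [0, 0, 0, 0, 0, 0, 0.5, 0, 0, 0, 0, 0, 0, 0.5, 0, 0, 0, 0, 0, 0, 0.5]
}}

```text
time_s: 21.05
tool_pos: [0.472, -0.1364, 0.3157]
tool_rot: [-180.0, 0.0, 6.5]
force: [-0.3, -0.3, -0.2]
grip_width: 0.0641
grasp_force: 0.0
```

Request:
{"method": "drive_tool", "body": {
  "rows": [0, 0, -0.015, 0, 0, 0, 0.6, 0, 0, -0.03, 0, 0, 0, 0.6, 0, 0, -0.05, 0, 0, 0, 0.6, 0, 0, -0.03, 0, 0, 0, 0.6, 0, 0, 0, 0, 0, 0, 0.6]
}}

```text
time_s: 21.68
tool_pos: [0.4727, -0.1365, 0.4448]
tool_rot: [179.8, -0.4, 6.5]
force: [0.4, -0.0, -0.1]
grip_width: 0.0696
grasp_force: 0.0
```

Request:
{"method": "drive_tool", "body": {
  "rows": [0, 0, 0, 0, 0, 0, 0.6, 0, 0, 0, 0, 0, 0, 0.6]
}}

```text
time_s: 21.92
tool_pos: [0.4717, -0.1365, 0.4397]
tool_rot: [-180.0, 0.1, 6.5]
force: [-0.4, -0.1, 0.2]
grip_width: 0.0695
grasp_force: 0.0
```

Run:
```python
from h import *
o=wshot("pics/w6.png"); w=Wrist("pics/w6.png"); print(o["tool_pos"],o["force"])
for z in(.1715,.165,.16): print(w.proj((.4735,-.1363,z)))
a=cv2.imread('pics/w6.png')[140:380,160:480]; cv2.imwrite('pics/m6.png',cv2.resize(a,(800,600),interpolation=2))
```

```text
[ 0.47170418 -0.13647703  0.43974693] [-0.4225727  -0.13680097  0.21831689]
[319.41429981 244.03640078]
[319.38695825 241.3959287 ]
[319.36676089 239.44771791]
```

View pics/m6.png

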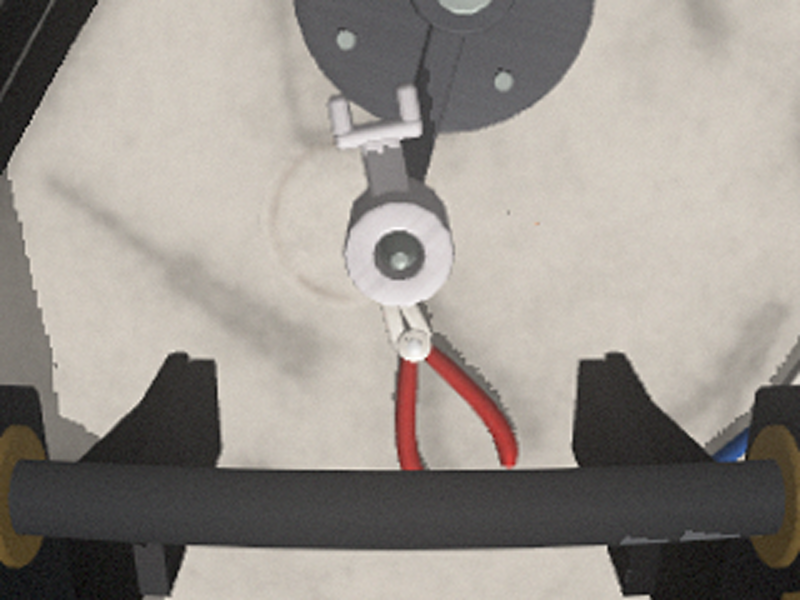

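The bush sits centred on the pin: the tip shows in the bore at (400,257) of the crop, upright. The rack is still in place, the cutters are undisturbed and the gripper is clear. Handing in.

```bash
python3 -c "
from cell import *
print(sign_off())"
```

```text
the job is handed in; nothing more can be done
None
```

I turned the free pin over the pointer, pushed the loose fork down its springs onto the collar with about 15 N in all, released it and handed the job in. The cutters, pliers and screwdriver weren't touched by any move I made, though the gripper body leaned on the mug's handle for a moment (about 7 N at my reading); the sign-off gave no verdict.

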